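Bolt the large specimen lock box

TASK

The larger of the two grey lock boxes is packed and shut: lock it with the barrel bolt on its lid. Lift the bolt's handle out of its notch, slide the bolt fully across into the keeper, and let the handle down into the other notch, then let go. The smaller box is still in use, so leave its bolt drawn.

Things in the scene. Friction and masses are not known exactly. Their poses are not given: they have to be found in the camera images.
- large_box: Larger grey steel lock box, 160 (x) x 240 (y) x 95 mm high, fixed, lid shut. Origin: centre of underside; z up, y along the bolt, handle on the -x side. Steel barrel bolt on the lid: axis along y at x = +10 mm, 117 mm above the underside (22 above the lid); casing 30 mm wide, top 36 mm above the lid; two notches 50 mm apart on its -x side, a tooth between them; keeper toward +y.
- large_bolt (a joint): Slide of the large box's bolt, m: 0 drawn (handle in the first notch), 0.050 fully shot to the box's +y (handle at the second notch). Starts at 0 to 0.003; about 2 N of friction; the tooth blocks it unless the handle is raised; the notches leave 4 mm of play. The handle's root lies on the bolt axis at box y = this value.
- large_handle (a joint): Hinge of the handle about the bolt axis, rad: 0 lying in a notch, pointing to box -x and 15 degrees above level; grows upward to a stop at 1.2; clears the tooth above 0.7; falls back by its own light weight. Steel rod 10 mm thick, ball end 14 mm wide 64 mm from the axis. Bare rod 30 to 57 mm out is free to pinch along the box's y; it turns between the fingers.
- small_bolt (a joint): Slide of the like bolt on the smaller grey box (115 x 190 x 55 mm high), m: 0 to 0.003 drawn, 0.050 shot. It must stay drawn.

How it is judged (in metres and radians):
On the way, in this order (a step that is already met when the one before it is completed fails the run):
1. the large box's handle is lifted out of its notch (value of joint large_handle above 0.6 rad), for 0.05 s.
2. the large box's bolt is slid across (value of joint large_bolt above 0.037 m), for 0.05 s.
At the end, for the whole second after the job is handed in: The large box's bolt is shot (more than 37 of its 50 mm) with its handle lying down in the second notch (within 10 degrees of fully down), and the small box's bolt is still drawn (within 12 mm) (value of joint large_bolt above 0.037 m and value of joint large_handle below 0.17 rad and value of joint small_bolt below 0.012 m); the robot touches nothing.
It fails at once if the small box's bolt is slid across (value of joint small_bolt above 0.02 m).
It also fails if it takes over 40 s, if anything falls off the work surface, if the arm or the gripper's body presses on something with over 40 N, if the wrist force passes 120 N, or if a joint passes its speed limit or range.

ROBOT

A 6-joint arm with a two-finger parallel gripper is mounted at the origin on a cart in front of the work surface, level with it; the furniture and walls round the work are solid. World frame = base frame: x ahead of the robot, y to its left, z up, the work surface at z = 0. Lengths are in mm, angles in rad, forces in N, time in s.
With the tool pointing down it reaches from about 350 to 775 mm from the base axis. Payload 7.3 kg.
Tool frame: the origin (TCP) lies between the finger pads; the fingertips stand tcp_to_tips ahead of it and the grasp point (between the pads) lies 5 mm behind it (tcp_to_tips is the distance from the TCP to the fingertips, in mm); z points along the fingers, x is the direction in which the jaws open and shut, and the axes are right-handed (so a half turn about z gives the same grasp; the last joint's range is limited). The gripper opens to 92 mm and grips with 3 to 60 N. Pads are 19 mm wide; open, the fingers measure 130 mm over their backs; the gripper's body (75 mm by 190 mm) begins 47 mm behind the grasp point.
Start: joints at [1.014, 0.342, 1.524, -0, 1.275, -0.146], TCP at [209.642, 481.346, 240.741] pointing down, gripper open.
Joint ranges: [-2.53, 2.53], [-0.77, 2.02], [0.04, 2.7], [-1, 4.14], [0.28, 2.66], [-3.11, 3.11]. Speed limits (rad/s): [2.57, 2.57, 3.14, 3.14, 3.14, 3.14].

INTERFACE

Orientations are given as [roll, pitch, yaw] about the fixed x, y, z axes, in that order (R = Rz(yaw) Ry(pitch) Rx(roll)).
In Python, from plant import * gives the robot as it stands.
- The arm moves only by the tool drive_tool, never from a script. Its argument "deltas" is a list of rows, each an object of numbers: "hand": the gripper's target within -1 to 1 (shut at 1, half-way at 0, fully open at -1); "tx", "ty", "tz": the shift along the tool's x, y, z each as a share of 4 cm, from -1 to 1; "wx", "wy", "wz": the turn, a rotation vector about the tool's x, y, z each as a share of 5 degrees, from -1 to 1. In form: [{"hand": .., "tx": .., "ty": .., "tz": .., "wx": .., "wy": .., "wz": ..}, ...]. A call has 1 to 20 rows; each row shifts and turns the commanded pose from where the row before left it, along the tool's axes as they then stand; what a row does not reach is not made up. A row lasts 1/12 s, in which the tool goes at most 41.7 mm and 7.16 degrees, less where a joint would pass 70% of its speed; a pose out of reach is approached as far as the arm can. A call with a number of a shift or a turn outside -1 to 1 is refused whole. A call with a gripper value outside its range is refused whole. The fingers move at their own pace and stop on an object; the grip force is fixed at half the most. Time passes only in rows, so rows that do not move let the fingers close. It gives the time, the measured TCP pose, the force and the opening at its end, in the units of the state.
- get_obs(): the state, without advancing time (a new reading comes with each control period).
- capture(name): name is "side" or "top"; returns the picture (384x512x3 uint8, red, green, blue); there is no depth.
- camera_model(name): a dict with "fx", "fy", "cx", "cy" (pixels), "rvec" (rotation vector, rad) and "tvec" (3), from world to camera coordinates, as OpenCV has them. Camera axes: x right, y down, z forward; pixel columns grow to the right and rows downward; lengths in mm; the calibration is good to about 2 mm. A picture is of the moment at which its call begins. camera_model takes no time and is no camera call.
- close_job(): hands the job in, once; it reports no verdict.
The state is a dict: "time": time; "joint_positions": joint angles; "dq": joint speeds; "tau": joint torques, N m; "tool_pos": TCP position; "tcp_rot": TCP orientation; "contact_force": force on the tool from outside, world axes, zero at the start; "moment": the same for the moment, N m; "grip_width": finger opening in mm.
Only numpy, scipy, OpenCV 4.12 (cv2) and the standard library are available. Lean on these libraries where they do the work, as an engineer would, in place of code of your own. Each camera call takes 0.05 s, during which the arm holds its last target.

## Working session

There is one attempt and no reset: what is moved stays moved. The work goes in short steps, Python scripts to look and compute and a tool call to move; the robot and the scene stay as the last step left them, time stands still between calls to the robot, and variables do not carry over. Pictures are saved under pics/ and viewed, and the job is handed in when it is done.

Besides the shell and the picture viewer there is one more tool, called by a JSON object that holds its "fn" and its "kwargs", one argument or row to a line. drive_tool: Moves the arm, as the interface text tells. Its arguments: {"type":"object","properties":{"deltas":{"type":"array","items":{"type":"object","properties":{"hand":{"type":"number"},"tx":{"type":"number"},"ty":{"type":"number"},"tz":{"type":"number"},"wx":{"type":"number"},"wy":{"type":"number"},"wz":{"type":"number"}}}}},"required":["deltas"]}

```bash
mkdir -p pics; ls
python3 - <<'E'
from plant import *
import cv2
o=get_obs(); print(o)
for n in("side","top"):
    m=camera_model(n); print(n,m)
    cv2.imwrite(f"pics/{n}0.png",capture(n)[:,:,::-1])
E
```

```text
pics
{'time': 0.0, 'joint_positions': array([ 1.01400119e+00,  3.42745564e-01,  1.52502965e+00, -1.57485589e-05,
        1.27540929e+00, -1.45993397e-01]), 'dq': array([ 1.76432560e-03,  5.81830955e-05,  1.82330506e-04, -1.58732812e-05,
       -5.54938938e-04, -1.63596796e-04]), 'tau': array([-6.49117883e-04, -4.31246638e+01, -2.44216383e+01,  7.16448203e-02,
        5.60732873e-02, -1.50401779e-04]), 'tool_pos': array([209.42532705, 480.98965263, 240.02869238]), 'tcp_rot': array([-3.14137598e+00,  1.57710198e-03,  1.15999935e+00]), 'contact_force': array([-0.43295074,  0.22144264, -0.16368035]), 'moment': array([-0.012029  ,  0.00268115, -0.04833607]), 'grip_width': 92.219470679101}
side {'fx': 360.8614567001513, 'fy': 360.8614567001513, 'cx': 254.89917822814263, 'cy': 195.03526975283026, 'rvec': array([ 0.29812998, -2.60193195,  1.5599382 ]), 'tvec': array([520.73399341, 140.95431688, 806.35751219])}
top {'fx': 470.29393162184476, 'fy': 470.29393162184476, 'cx': 253.26834450004867, 'cy': 192.57071558092173, 'rvec': array([ 2.14901538, -2.17744769,  0.18721143]), 'tvec': array([ -18.95863607,  510.99063387, 1068.99605846])}
```

View pics/side0.png

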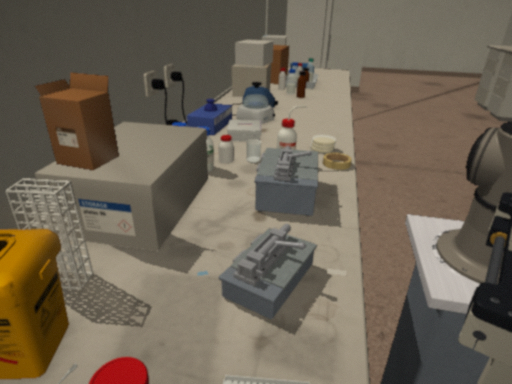

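View pics/top0.png

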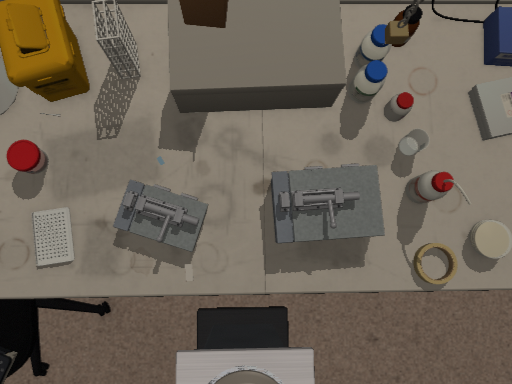

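The larger box is right of centre in the top view (about 327,203). The small one is on the left (160,215). I'll enlarge the larger one in both views.

Run:
```python
import cv2
a=cv2.imread("pics/top0.png")[155:255,262:395]; cv2.imwrite("pics/topc.png",cv2.resize(a,None,fx=6,fy=6,interpolation=cv2.INTER_CUBIC))
a=cv2.imread("pics/side0.png")[140:222,245:330]; cv2.imwrite("pics/sidec.png",cv2.resize(a,None,fx=7,fy=7,interpolation=cv2.INTER_CUBIC))
```

```text
(no output)
```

View pics/topc.png

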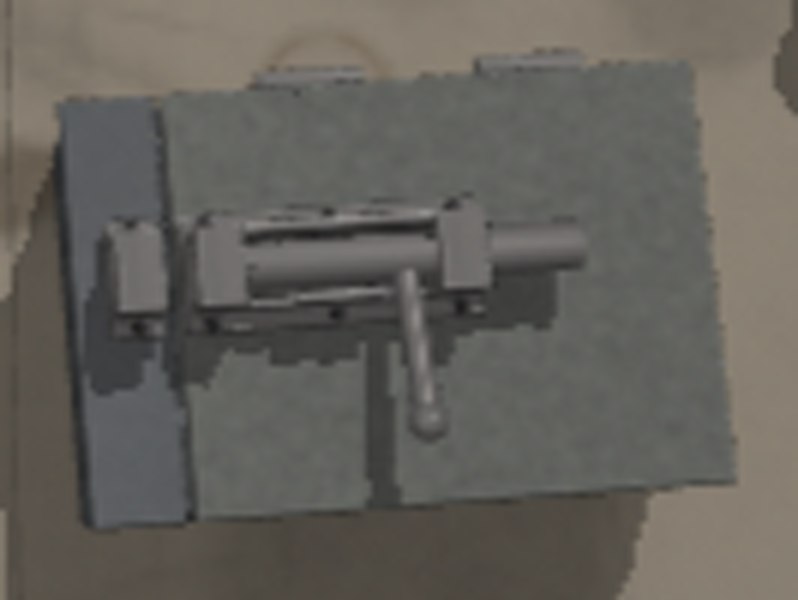

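View pics/sidec.png

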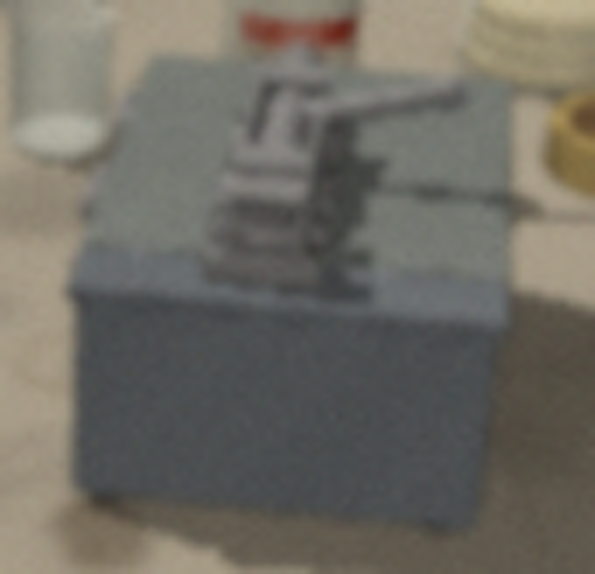

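```bash
cat > h.py <<'E'
from plant import *
import cv2, numpy as np
from scipy.optimize import least_squares
from scipy.spatial.transform import Rotation as Rr
def proj(n,P):
    m=camera_model(n);K=np.array([[m['fx'],0,m['cx']],[0,m['fy'],m['cy']],[0,0,1]])
    return cv2.projectPoints(np.atleast_2d(P).astype(float),m['rvec'],m['tvec'],K,None)[0][:,0]
def tri(pt,ps):
    f=lambda X:np.r_[proj("top",X)[0]-pt,proj("side",X)[0]-ps]
    r=least_squares(f,[500,0,100]);return r.x,r.fun
T=lambda x,y:np.array([262+(x-2.5)/6,155+(y-2.5)/6])
S=lambda x,y:np.array([245+(x-3)/7,140+(y-3)/7])
E
python3 - <<'E'
from h import *
print("ball",*tri(T(428,420),S(456,95)))
print("cornerfarleft(+x+y)",*tri(T(62,100),S(73,288)))
print("corner(-x+y)",*tri(T(88,525),S(503,326)))
print("corner(-x-y)",*tri(T(735,482),S(512,90)))
print("corner(+x-y)",*tri(T(690,62),S(155,58)))
C=[(80,120),(-80,120),(-80,-120),(80,-120)]
tp=[T(62,100),T(88,525),T(735,482),T(690,62)]
sp=[S(73,288),S(503,326),S(512,90),S(155,58)]
def f(p,full=0):
    R=Rr.from_euler('z',p[2]).as_matrix();o=np.array([p[0],p[1],0])
    W=np.array([R@[a,b,p[3]]+o for a,b in C])
    return np.r_[(proj("top",W)-tp).ravel(),(proj("side",W)-sp).ravel()]
r=least_squares(f,[500,-100,0,95]);print(r.x,r.fun.round(1))
p=r.x;R=Rr.from_euler('z',p[2]).as_matrix();o=np.array([p[0],p[1],0])
for d in(0,.003):
  for n,rr in(("root",0),("ball",64)):
    W=R@[10-rr*np.cos(.262),d,117+rr*np.sin(.262)]+o;print(n,d,W,proj("top",W),proj("side",W))
print(T(428,420),S(456,95),T(405,270))
E
```

```text
ball [ 425.67816072 -191.38882021  132.9401226 ] [ 0.00912929  0.25149759 -0.31571414 -0.05338527]
cornerfarleft(+x+y) [550.13616852 -66.49655006  92.68526694] [ 0.0285775   0.22166965 -0.24751218 -0.0545791 ]
corner(-x+y) [393.323641   -72.59009177  93.92725501] [-0.00648481 -0.53797599  0.59518238  0.09258771]
corner(-x-y) [ 405.37561149 -313.69797117   90.23037728] [-0.00585397 -0.29345352  0.39654841  0.0634363 ]
corner(+x-y) [ 563.42454528 -304.43559179   92.52687994] [-0.02114608 -0.17720192  0.24024824  0.05170365]
[ 4.78130457e+02 -1.89406876e+02  5.11999428e-02  9.21256592e+01] [-0.5 -0.5  0.4  0.   0.1  0.1  0.2 -0.5 -1.   0.2  1.   0.6  0.8 -0.4
  0.   0.1]
root 0 [ 488.11735252 -188.89509994  117.        ] [[329.22640495 196.81471206]] [[286.21529157 156.5790602 ]]
ball 0 [ 426.3824294  -192.05868933  133.57682025] [[333.28449223 224.47893166]] [[309.1817143  152.75812172]]
root 0.003 [ 488.11719899 -188.89210387  117.        ] [[329.22504473 196.81479694]] [[286.21519597 156.57946124]]
ball 0.003 [ 426.38227587 -192.05569327  133.57682025] [[333.28309867 224.47902197]] [[309.18167802 152.75851923]]
[332.91666667 224.58333333] [309.71428571 153.14285714] [329.08333333 199.58333333]
```

{"fn": "drive_tool", "kwargs": {
  "deltas": [
    {"hand":-1,"wz":-0.883},
    {"hand":-1,"wz":-0.883},
    {"hand":-1,"wz":-0.883},
    {"hand":-1,"wz":-0.883},
    {"hand":-1,"wz":-0.883},
    {"hand":-1,"wz":-0.883},
    {"hand":-1,"ty":0.9},
    {"hand":-1,"ty":0.9},
    {"hand":-1,"ty":0.9},
    {"hand":-1}
  ]
}}

```text
invalid input
```

Run:
```python
from h import *
import plant
print([n for n in dir(plant) if not n.startswith('_')])
print(globals().get('tcp_to_tips'))
print(get_obs())
```

```text
['Unreachable', 'camera_model', 'capture', 'close_job', 'get_obs', 'tcp_to_tips']
14.0
{'time': 0.1, 'joint_positions': array([ 1.01402795e+00,  3.42669063e-01,  1.52492617e+00, -2.28360846e-05,
        1.27539696e+00, -1.45994891e-01]), 'dq': array([-0.00031416, -0.00023738, -0.00334759, -0.00058844,  0.00178602,
        0.0016265 ]), 'tau': array([ 7.83170217e-04, -4.32006848e+01, -2.44694746e+01,  7.17415893e-02,
        5.27692284e-02, -4.51823053e-05]), 'tool_pos': array([209.44062137, 481.03661022, 240.10449933]), 'tcp_rot': array([-3.14141066e+00,  1.38782821e-03,  1.16002964e+00]), 'contact_force': array([-0.47942184, -0.01266071, -0.0893379 ]), 'moment': array([ 0.03380274,  0.00894699, -0.01972702]), 'grip_width': 91.9978311157933}
```

{"fn": "drive_tool", "kwargs": {
  "deltas": [
    {"hand":-1,"tx":0,"ty":0,"tz":0,"wx":0,"wy":0,"wz":-0.883},
    {"hand":-1,"tx":0,"ty":0,"tz":0,"wx":0,"wy":0,"wz":-0.883},
    {"hand":-1,"tx":0,"ty":0,"tz":0,"wx":0,"wy":0,"wz":-0.883},
    {"hand":-1,"tx":0,"ty":0,"tz":0,"wx":0,"wy":0,"wz":-0.883},
    {"hand":-1,"tx":0,"ty":0,"tz":0,"wx":0,"wy":0,"wz":-0.883},
    {"hand":-1,"tx":0,"ty":0,"tz":0,"wx":0,"wy":0,"wz":-0.883},
    {"hand":-1,"tx":0,"ty":0.9,"tz":0,"wx":0,"wy":0,"wz":0},
    {"hand":-1,"tx":0,"ty":0.9,"tz":0,"wx":0,"wy":0,"wz":0},
    {"hand":-1,"tx":0,"ty":0.9,"tz":0,"wx":0,"wy":0,"wz":0},
    {"hand":-1,"tx":0,"ty":0,"tz":0,"wx":0,"wy":0,"wz":0}
  ]
}}

```text
time: 0.93
tool_pos: [323.0, 486.4, 239.8]
tcp_rot: [3.139, 0.001, 1.618]
contact_force: [-0.5, -0.4, -0.7]
grip_width: 91.7
```

{"fn": "drive_tool", "kwargs": {
  "deltas": [
    {"hand":-1,"tx":-0.9,"ty":0.1,"tz":0,"wx":0,"wy":0,"wz":0},
    {"hand":-1,"tx":-0.9,"ty":0.1,"tz":0,"wx":0,"wy":0,"wz":0},
    {"hand":-1,"tx":-0.9,"ty":0.1,"tz":0,"wx":0,"wy":0,"wz":0},
    {"hand":-1,"tx":-0.9,"ty":0.1,"tz":0,"wx":0,"wy":0,"wz":0},
    {"hand":-1,"tx":-0.9,"ty":0.1,"tz":0,"wx":0,"wy":0,"wz":0},
    {"hand":-1,"tx":-0.9,"ty":0.1,"tz":0,"wx":0,"wy":0,"wz":0},
    {"hand":-1,"tx":-0.9,"ty":0.1,"tz":0,"wx":0,"wy":0,"wz":0},
    {"hand":-1,"tx":-0.9,"ty":0.1,"tz":0,"wx":0,"wy":0,"wz":0},
    {"hand":-1,"tx":-0.9,"ty":0.1,"tz":0,"wx":0,"wy":0,"wz":0},
    {"hand":-1,"tx":-0.9,"ty":0.1,"tz":0,"wx":0,"wy":0,"wz":0},
    {"hand":-1,"tx":-0.9,"ty":0.1,"tz":0,"wx":0,"wy":0,"wz":0},
    {"hand":-1,"tx":-0.9,"ty":0.1,"tz":0,"wx":0,"wy":0,"wz":0},
    {"hand":-1,"tx":-0.9,"ty":0.1,"tz":0,"wx":0,"wy":0,"wz":0},
    {"hand":-1,"tx":-0.9,"ty":0.1,"tz":0,"wx":0,"wy":0,"wz":0},
    {"hand":-1,"tx":-0.9,"ty":0.1,"tz":0,"wx":0,"wy":0,"wz":0},
    {"hand":-1,"tx":-0.9,"ty":0.1,"tz":0,"wx":0,"wy":0,"wz":0},
    {"hand":-1,"tx":-0.9,"ty":0.1,"tz":0,"wx":0,"wy":0,"wz":0},
    {"hand":-1,"tx":-0.9,"ty":0.1,"tz":0,"wx":0,"wy":0,"wz":0},
    {"hand":-1,"tx":0,"ty":0,"tz":0,"wx":0,"wy":0,"wz":0},
    {"hand":-1,"tx":0,"ty":0,"tz":0,"wx":0,"wy":0,"wz":0}
  ]
}}

```text
time: 2.6
tool_pos: [422.4, -157.6, 240.1]
tcp_rot: [-3.141, -0.001, 1.619]
contact_force: [-0.4, 0.4, -0.1]
grip_width: 92.1
```

Run:
```python
from h import *
for i in range(2):o=get_obs();print(o['tool_pos'],o['tcp_rot'],o['contact_force'],o['time'])
t=capture("top");s=capture("side")
cv2.imwrite("pics/t1.png",cv2.resize(t[120:270,240:420,::-1],None,fx=4,fy=4,interpolation=cv2.INTER_CUBIC))
cv2.imwrite("pics/s1.png",cv2.resize(s[90:240,230:380,::-1],None,fx=4,fy=4,interpolation=cv2.INTER_CUBIC))
```

```text
[ 422.43144118 -157.5979993   240.06961217] [-3.1405162e+00 -1.0257237e-03  1.6189168e+00] [-0.38289973  0.38744579 -0.09801364] 2.6
[ 422.43144118 -157.5979993   240.06961217] [-3.1405162e+00 -1.0257237e-03  1.6189168e+00] [-0.38289973  0.38744579 -0.09801364] 2.6
```

{"fn": "drive_tool", "kwargs": {
  "deltas": [
    {"hand":-1,"tx":-0.43,"ty":0.26,"tz":0,"wx":0,"wy":0,"wz":0},
    {"hand":-1,"tx":-0.42,"ty":0.255,"tz":0,"wx":0,"wy":0,"wz":0},
    {"hand":-1,"tx":0,"ty":0,"tz":0.7,"wx":0,"wy":0,"wz":0},
    {"hand":-1,"tx":0,"ty":0,"tz":0.7,"wx":0,"wy":0,"wz":0},
    {"hand":-1,"tx":0,"ty":0,"tz":0,"wx":0,"wy":0,"wz":0},
    {"hand":-1,"tx":0,"ty":0,"tz":0,"wx":0,"wy":0,"wz":0}
  ]
}}

```text
time: 3.2
tool_pos: [444.5, -187.7, 184.3]
tcp_rot: [-3.139, -0.002, 1.624]
contact_force: [0.1, 0.6, -0.5]
grip_width: 91.8
```

Run:
```python
from h import *
o=get_obs();print(o['tool_pos'],o['tcp_rot'],o['contact_force'],o['time'])
t=capture("top");s=capture("side")
cv2.imwrite("pics/t2.png",cv2.resize(t[120:270,240:420,::-1],None,fx=4,fy=4,interpolation=cv2.INTER_CUBIC))
cv2.imwrite("pics/s2.png",cv2.resize(s[90:230,230:380,::-1],None,fx=4,fy=4,interpolation=cv2.INTER_CUBIC))
```

```text
[ 444.486813   -187.66195034  184.2614404 ] [-3.13899624e+00 -2.13251193e-03  1.62413185e+00] [ 0.09841839  0.61099771 -0.52777775] 3.2
```

View pics/s2.png

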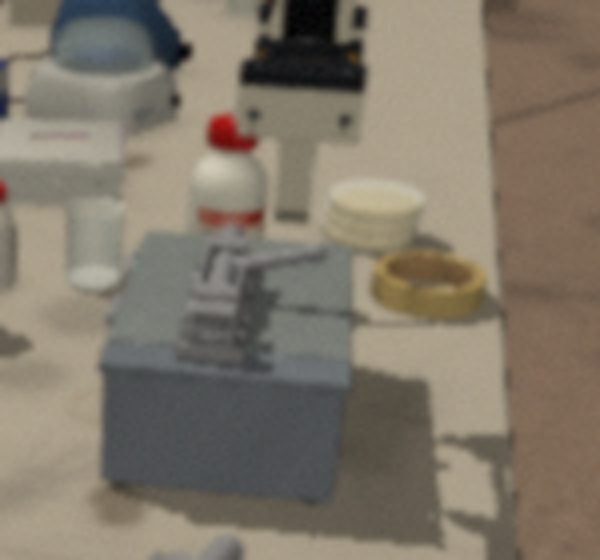

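View pics/t2.png

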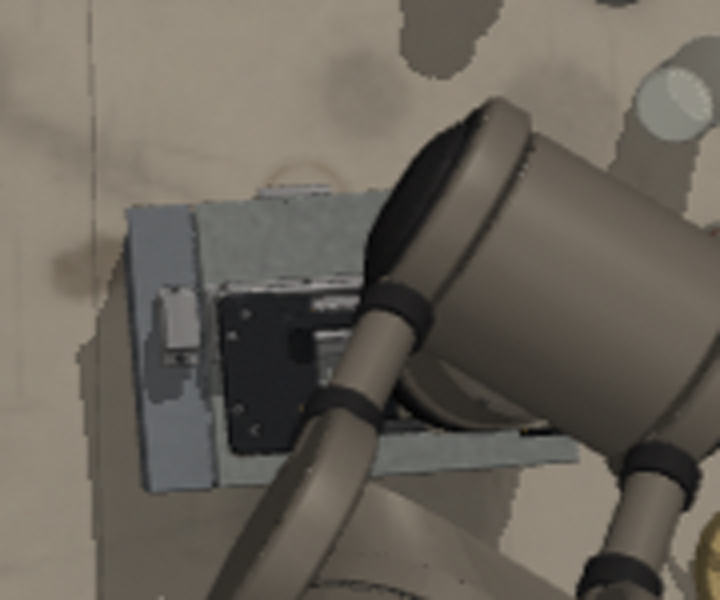

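The side view shows the finger at column 292, between the casing (about 235) and the ball (about 322), and clear above the handle. The top view is blocked by the arm. I'll descend and pinch.

{"fn": "drive_tool", "kwargs": {
  "deltas": [
    {"hand":-1,"tx":-0.07,"ty":0,"tz":0.5,"wx":0,"wy":0,"wz":0},
    {"hand":-1,"tx":0,"ty":0,"tz":0.5,"wx":0,"wy":0,"wz":0},
    {"hand":-1,"tx":0,"ty":0,"tz":0.46,"wx":0,"wy":0,"wz":0},
    {"hand":-1,"tx":0,"ty":0,"tz":0,"wx":0,"wy":0,"wz":0},
    {"hand":-1,"tx":0,"ty":0,"tz":0,"wx":0,"wy":0,"wz":0},
    {"hand":-1,"tx":0,"ty":0,"tz":0,"wx":0,"wy":0,"wz":0}
  ]
}}

```text
time: 3.8
tool_pos: [446.3, -192.6, 128.1]
tcp_rot: [3.139, 0.002, 1.623]
contact_force: [0.3, 0.2, 0.1]
grip_width: 91.9
```

{"fn": "drive_tool", "kwargs": {
  "deltas": [
    {"hand":1,"tx":0,"ty":0,"tz":0,"wx":0,"wy":0,"wz":0},
    {"hand":1,"tx":0,"ty":0,"tz":0,"wx":0,"wy":0,"wz":0},
    {"hand":1,"tx":0,"ty":0,"tz":0,"wx":0,"wy":0,"wz":0},
    {"hand":1,"tx":0,"ty":0,"tz":0,"wx":0,"wy":0,"wz":0},
    {"hand":1,"tx":0,"ty":0,"tz":0,"wx":0,"wy":0,"wz":0},
    {"hand":1,"tx":0,"ty":0,"tz":0,"wx":0,"wy":0,"wz":0},
    {"hand":1,"tx":0,"ty":0,"tz":0,"wx":0,"wy":0,"wz":0},
    {"hand":1,"tx":0,"ty":0,"tz":0,"wx":0,"wy":0,"wz":0},
    {"hand":1,"tx":0,"ty":0,"tz":0,"wx":0,"wy":0,"wz":0},
    {"hand":1,"tx":0,"ty":0,"tz":0,"wx":0,"wy":0,"wz":0},
    {"hand":1,"tx":0,"ty":0,"tz":0,"wx":0,"wy":0,"wz":0},
    {"hand":1,"tx":0,"ty":0,"tz":0,"wx":0,"wy":0,"wz":0}
  ]
}}

```text
time: 4.8
tool_pos: [445.3, -192.2, 126.3]
tcp_rot: [-3.142, -0.0, 1.622]
contact_force: [-0.2, 0.8, 0.2]
grip_width: 16.5
```

Run:
```python
from h import *
o=get_obs();print(o['tool_pos'],o['tcp_rot'],o['contact_force'],o['moment'],o['time'])
s=capture("side")
cv2.imwrite("pics/s3.png",cv2.resize(s[90:230,230:380,::-1],None,fx=4,fy=4,interpolation=cv2.INTER_CUBIC))
r=45
for th in np.arange(0,1.0,.1):
    a=.262+th; print(round(th,2),round(r*(np.cos(.262)-np.cos(a)),1),round(r*(np.sin(a)-np.sin(.262)),1))
```

```text
[ 445.25726683 -192.19490069  126.28108275] [-3.14158791e+00 -1.05589505e-04  1.62234874e+00] [-0.20687632  0.75877836  0.24367048] [ 0.01919598 -0.01685565  0.01129689] 4.8
0.0 0.0 0.0
0.1 1.4 4.3
0.2 3.2 8.4
0.3 5.4 12.3
0.4 8.0 16.0
0.5 10.9 19.4
0.6 14.2 22.5
0.7 17.7 25.3
0.8 21.5 27.6
0.9 25.6 29.6
```

View pics/s3.png

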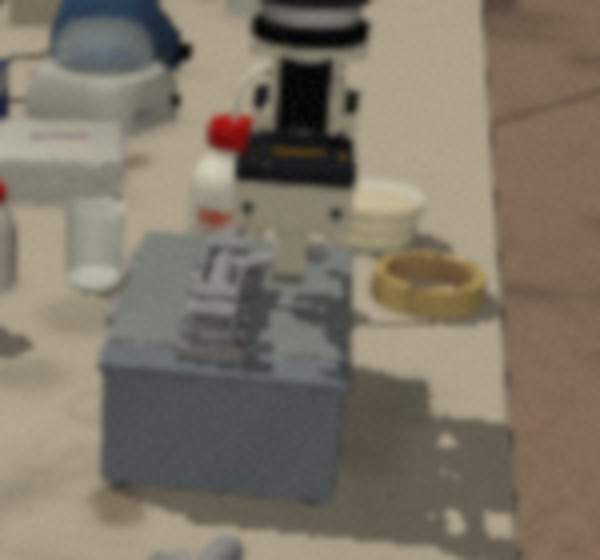

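{"fn": "drive_tool", "kwargs": {
  "deltas": [
    {"hand":1,"tx":0,"ty":0,"tz":0,"wx":0,"wy":0,"wz":0},
    {"hand":1,"tx":0,"ty":0,"tz":0,"wx":0,"wy":0,"wz":0},
    {"hand":1,"tx":0,"ty":0,"tz":0,"wx":0,"wy":0,"wz":0},
    {"hand":1,"tx":0,"ty":0,"tz":0,"wx":0,"wy":0,"wz":0}
  ]
}}

```text
time: 5.18
tool_pos: [445.0, -190.0, 126.1]
tcp_rot: [-3.141, -0.004, 1.622]
contact_force: [1.3, 9.2, 2.8]
grip_width: 8.9
```

{"fn": "drive_tool", "kwargs": {
  "deltas": [
    {"hand":1,"tx":0,"ty":0.035,"tz":-0.108,"wx":0,"wy":0,"wz":0},
    {"hand":1,"tx":0,"ty":0.045,"tz":-0.103,"wx":0,"wy":0,"wz":0},
    {"hand":1,"tx":0,"ty":0.055,"tz":-0.098,"wx":0,"wy":0,"wz":0},
    {"hand":1,"tx":0,"ty":0.065,"tz":-0.092,"wx":0,"wy":0,"wz":0},
    {"hand":1,"tx":0,"ty":0,"tz":0,"wx":0,"wy":0,"wz":0},
    {"hand":1,"tx":0,"ty":0,"tz":0,"wx":0,"wy":0,"wz":0}
  ]
}}

```text
time: 5.68
tool_pos: [451.5, -189.5, 141.0]
tcp_rot: [-3.137, -0.005, 1.623]
contact_force: [-2.2, 6.8, -3.5]
grip_width: 9.2
```

Forces are low, so I'll continue the arc to about 0.9 rad.

{"fn": "drive_tool", "kwargs": {
  "deltas": [
    {"hand":1,"tx":0,"ty":0.072,"tz":-0.085,"wx":0,"wy":0,"wz":0},
    {"hand":1,"tx":0,"ty":0.082,"tz":-0.078,"wx":0,"wy":0,"wz":0},
    {"hand":1,"tx":0,"ty":0.088,"tz":-0.07,"wx":0,"wy":0,"wz":0},
    {"hand":1,"tx":0,"ty":0.095,"tz":-0.058,"wx":0,"wy":0,"wz":0},
    {"hand":1,"tx":0,"ty":0.102,"tz":-0.05,"wx":0,"wy":0,"wz":0},
    {"hand":1,"tx":0,"ty":0,"tz":0,"wx":0,"wy":0,"wz":0},
    {"hand":1,"tx":0,"ty":0,"tz":0,"wx":0,"wy":0,"wz":0},
    {"hand":1,"tx":0,"ty":0,"tz":0,"wx":0,"wy":0,"wz":0}
  ]
}}

```text
time: 6.35
tool_pos: [466.7, -188.5, 154.2]
tcp_rot: [-3.131, -0.006, 1.623]
contact_force: [-10.6, 4.6, 0.7]
grip_width: 9.5
```

Run:
```python
from h import *
s=capture("side")
cv2.imwrite("pics/s4.png",cv2.resize(s[120:220,240:340,::-1],None,fx=6,fy=6,interpolation=cv2.INTER_CUBIC))
```

```text
(no output)
```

View pics/s4.png

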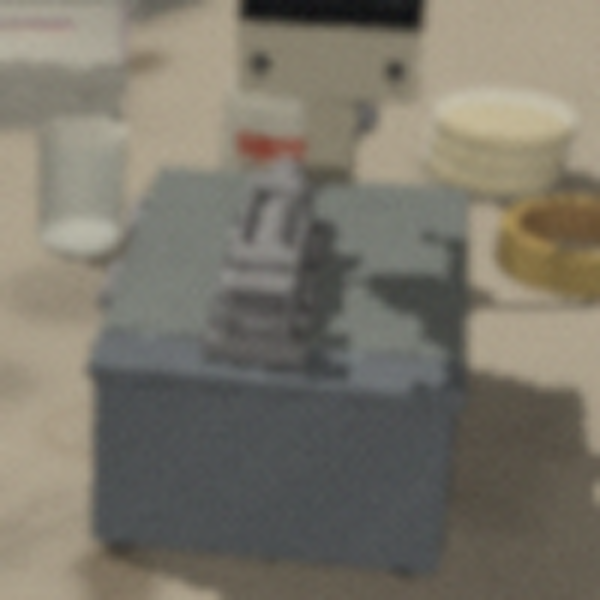

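Run:
```python
from h import *
R=Rr.from_euler('z',.0512).as_matrix();o=np.array([478.13,-189.4,0])
for th in (0.6,.7,.8,.9,1):
    a=th+.262;print(th,proj("side",R@[10-64*np.cos(a),0,117+64*np.sin(a)]+o))
```

```text
0.6 [[302.74298765 141.04923247]]
0.7 [[300.97749734 139.52417246]]
0.8 [[299.05613641 138.17170072]]
0.9 [[296.99949665 137.00707087]]
1 [[294.82986847 136.04336684]]
```

{"fn": "drive_tool", "kwargs": {
  "deltas": [
    {"hand":1,"tx":0,"ty":0.05,"tz":-0.06,"wx":0,"wy":0,"wz":0},
    {"hand":1,"tx":0,"ty":0.03,"tz":-0.03,"wx":0,"wy":0,"wz":0},
    {"hand":1,"tx":0,"ty":0,"tz":0,"wx":0,"wy":0,"wz":0},
    {"hand":1,"tx":0,"ty":0,"tz":0,"wx":0,"wy":0,"wz":0}
  ]
}}

```text
time: 6.73
tool_pos: [470.3, -188.3, 156.6]
tcp_rot: [-3.132, -0.007, 1.623]
contact_force: [-5.5, 4.2, -9.5]
grip_width: 9.3
```

Run:
```python
from h import *
s=capture("side")
cv2.imwrite("pics/s5.png",cv2.resize(s[120:170,270:320,::-1],None,fx=12,fy=12,interpolation=cv2.INTER_CUBIC))
```

```text
(no output)
```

View pics/s5.png

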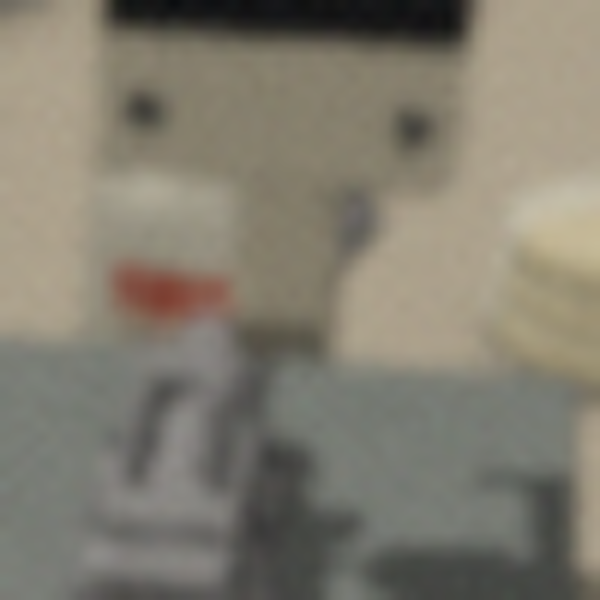

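{"fn": "drive_tool", "kwargs": {
  "deltas": [
    {"hand":1,"tx":0.2,"ty":0,"tz":0,"wx":0,"wy":0,"wz":0},
    {"hand":1,"tx":0.2,"ty":0,"tz":0,"wx":0,"wy":0,"wz":0},
    {"hand":1,"tx":0.2,"ty":0,"tz":0,"wx":0,"wy":0,"wz":0},
    {"hand":1,"tx":0.2,"ty":0,"tz":0,"wx":0,"wy":0,"wz":0},
    {"hand":1,"tx":0.2,"ty":0,"tz":0,"wx":0,"wy":0,"wz":0},
    {"hand":1,"tx":0.1,"ty":0,"tz":0,"wx":0,"wy":0,"wz":0},
    {"hand":1,"tx":0.1,"ty":0,"tz":0,"wx":0,"wy":0,"wz":0},
    {"hand":1,"tx":0,"ty":0,"tz":0,"wx":0,"wy":0,"wz":0},
    {"hand":1,"tx":0,"ty":0,"tz":0,"wx":0,"wy":0,"wz":0}
  ]
}}

```text
time: 7.53
tool_pos: [467.6, -141.1, 156.7]
tcp_rot: [-3.131, -0.005, 1.623]
contact_force: [-5.9, 0.5, -11.4]
grip_width: 9.9
```

Run:
```python
from h import *
s=capture("side");t=capture("top")
cv2.imwrite("pics/s6.png",cv2.resize(s[120:200,250:330,::-1],None,fx=7,fy=7,interpolation=cv2.INTER_CUBIC))
```

```text
(no output)
```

View pics/s6.png

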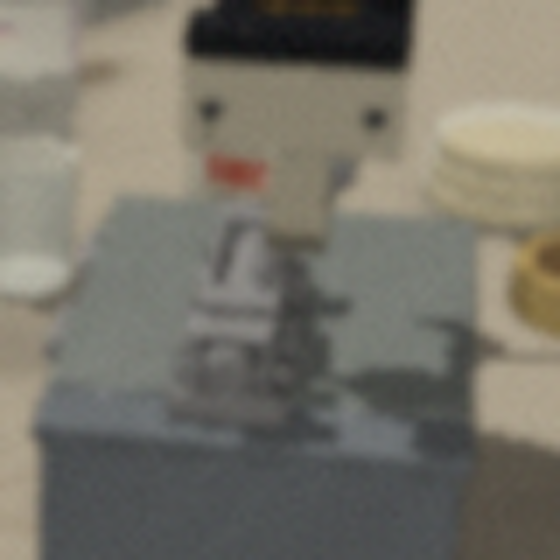

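{"fn": "drive_tool", "kwargs": {
  "deltas": [
    {"hand":1,"tx":0.05,"ty":0,"tz":0,"wx":0,"wy":0,"wz":0},
    {"hand":1,"tx":0,"ty":0,"tz":0,"wx":0,"wy":0,"wz":0},
    {"hand":1,"tx":0,"ty":0,"tz":0,"wx":0,"wy":0,"wz":0}
  ]
}}

```text
time: 7.88
tool_pos: [467.6, -139.6, 156.7]
tcp_rot: [-3.131, -0.004, 1.623]
contact_force: [-5.9, 0.7, -11.5]
grip_width: 9.3
```

{"fn": "drive_tool", "kwargs": {
  "deltas": [
    {"hand":1,"tx":0,"ty":-0.08,"tz":0.09,"wx":0,"wy":0,"wz":0},
    {"hand":1,"tx":0,"ty":-0.102,"tz":0.05,"wx":0,"wy":0,"wz":0},
    {"hand":1,"tx":0,"ty":-0.095,"tz":0.058,"wx":0,"wy":0,"wz":0},
    {"hand":1,"tx":0,"ty":-0.088,"tz":0.07,"wx":0,"wy":0,"wz":0},
    {"hand":1,"tx":0,"ty":-0.082,"tz":0.078,"wx":0,"wy":0,"wz":0},
    {"hand":1,"tx":0,"ty":-0.072,"tz":0.085,"wx":0,"wy":0,"wz":0},
    {"hand":1,"tx":0,"ty":0,"tz":0,"wx":0,"wy":0,"wz":0},
    {"hand":1,"tx":0,"ty":0,"tz":0,"wx":0,"wy":0,"wz":0}
  ]
}}

```text
time: 8.55
tool_pos: [452.8, -142.4, 143.3]
tcp_rot: [3.136, 0.002, 1.622]
contact_force: [5.7, 0.7, 1.5]
grip_width: 8.9
```

{"fn": "drive_tool", "kwargs": {
  "deltas": [
    {"hand":1,"tx":0,"ty":-0.065,"tz":0.092,"wx":0,"wy":0,"wz":0},
    {"hand":1,"tx":0,"ty":-0.055,"tz":0.098,"wx":0,"wy":0,"wz":0},
    {"hand":1,"tx":0,"ty":-0.045,"tz":0.103,"wx":0,"wy":0,"wz":0},
    {"hand":1,"tx":0,"ty":-0.035,"tz":0.108,"wx":0,"wy":0,"wz":0},
    {"hand":1,"tx":0,"ty":0,"tz":0,"wx":0,"wy":0,"wz":0},
    {"hand":1,"tx":0,"ty":0,"tz":0,"wx":0,"wy":0,"wz":0},
    {"hand":1,"tx":0,"ty":0,"tz":0,"wx":0,"wy":0,"wz":0}
  ]
}}

```text
time: 9.13
tool_pos: [447.2, -143.5, 130.3]
tcp_rot: [3.13, 0.005, 1.622]
contact_force: [5.2, 3.3, 24.5]
grip_width: 9.1
```

Run:
```python
from h import *
s=capture("side")
cv2.imwrite("pics/s7.png",cv2.resize(s[120:200,250:330,::-1],None,fx=7,fy=7,interpolation=cv2.INTER_CUBIC))
R=Rr.from_euler('z',.0512).as_matrix();o=np.array([478.13,-189.4,0])
for d in(0,46,50):
  for th in (0,.1,.2,.3):
    a=th+.262;print(d,th,(proj("side",R@[10-64*np.cos(a),d,117+64*np.sin(a)]+o)[0]-[250,120])*7+3)
```

```text
0 0 [417.27168629 232.31326128]
0 0.1 [413.62356885 217.25953081]
0 0.2 [408.35282087 202.55506713]
0 0.3 [401.50348328 188.3589188 ]
46 0 [413.21197121 276.78720312]
46 0.1 [409.39759744 261.2172784 ]
46 0.2 [403.89142878 245.99994682]
46 0.3 [396.73911429 231.30027157]
50 0 [412.84263493 280.83326052]
50 0.1 [409.01308854 265.21686653]
50 0.2 [403.48545304 249.95332431]
50 0.3 [396.30552277 235.20824066]
```

View pics/s7.png

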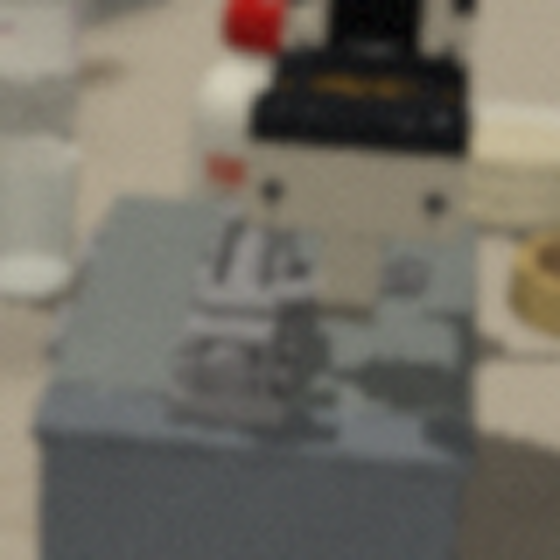

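The ball sits at about (410,277), which fits the handle down with the bolt at about 46–50 mm. The upward force is just the slipped grip pressing the handle against the notch. I'll relieve it, open the gripper and retreat.

{"fn": "drive_tool", "kwargs": {
  "deltas": [
    {"hand":1,"tx":0,"ty":0,"tz":-0.07,"wx":0,"wy":0,"wz":0},
    {"hand":-1,"tx":0,"ty":0,"tz":0,"wx":0,"wy":0,"wz":0},
    {"hand":-1,"tx":0,"ty":0,"tz":0,"wx":0,"wy":0,"wz":0},
    {"hand":-1,"tx":0,"ty":0,"tz":0,"wx":0,"wy":0,"wz":0},
    {"hand":-1,"tx":0,"ty":0,"tz":0,"wx":0,"wy":0,"wz":0},
    {"hand":-1,"tx":0,"ty":0,"tz":0,"wx":0,"wy":0,"wz":0},
    {"hand":-1,"tx":0,"ty":0,"tz":0,"wx":0,"wy":0,"wz":0},
    {"hand":-1,"tx":0,"ty":0,"tz":0,"wx":0,"wy":0,"wz":0},
    {"hand":-1,"tx":0,"ty":0,"tz":0,"wx":0,"wy":0,"wz":0},
    {"hand":-1,"tx":0,"ty":0,"tz":0,"wx":0,"wy":0,"wz":0}
  ]
}}

```text
time: 10.02
tool_pos: [442.6, -142.3, 129.0]
tcp_rot: [-3.141, -0.0, 1.622]
contact_force: [-0.1, -0.3, 0.3]
grip_width: 64.4
```

{"fn": "drive_tool", "kwargs": {
  "deltas": [
    {"hand":-1,"tx":0,"ty":0,"tz":-0.3,"wx":0,"wy":0,"wz":0},
    {"hand":-1,"tx":0,"ty":0,"tz":-0.8,"wx":0,"wy":0,"wz":0},
    {"hand":-1,"tx":0,"ty":0,"tz":-0.8,"wx":0,"wy":0,"wz":0},
    {"hand":-1,"tx":0,"ty":0,"tz":-0.8,"wx":0,"wy":0,"wz":0},
    {"hand":-1,"tx":0.8,"ty":0,"tz":0,"wx":0,"wy":0,"wz":0},
    {"hand":-1,"tx":0.8,"ty":0,"tz":0,"wx":0,"wy":0,"wz":0},
    {"hand":-1,"tx":0.8,"ty":0,"tz":0,"wx":0,"wy":0,"wz":0},
    {"hand":-1,"tx":0.8,"ty":0,"tz":0,"wx":0,"wy":0,"wz":0},
    {"hand":-1,"tx":0.8,"ty":0,"tz":0,"wx":0,"wy":0,"wz":0},
    {"hand":-1,"tx":0.8,"ty":0,"tz":0,"wx":0,"wy":0,"wz":0},
    {"hand":-1,"tx":0.8,"ty":0,"tz":0,"wx":0,"wy":0,"wz":0},
    {"hand":-1,"tx":0.8,"ty":0,"tz":0,"wx":0,"wy":0,"wz":0},
    {"hand":-1,"tx":0,"ty":0,"tz":0,"wx":0,"wy":0,"wz":0},
    {"hand":-1,"tx":0,"ty":0,"tz":0,"wx":0,"wy":0,"wz":0}
  ]
}}

```text
time: 11.18
tool_pos: [429.2, 114.6, 237.1]
tcp_rot: [3.142, 0.0, 1.626]
contact_force: [0.0, 0.4, -0.2]
grip_width: 91.9
```

Run:
```python
from h import *
s=capture("side");t=capture("top")
up=lambda i:cv2.resize(i,None,fx=4,fy=4,interpolation=cv2.INTER_CUBIC)
cv2.imwrite("pics/t8.png",up(t[155:255,262:395,::-1]))
cv2.imwrite("pics/s8.png",up(s[130:230,240:340,::-1]))
cv2.imwrite("pics/t8full.png",t[:,:,::-1])
```

```text
(no output)
```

View pics/t8.png

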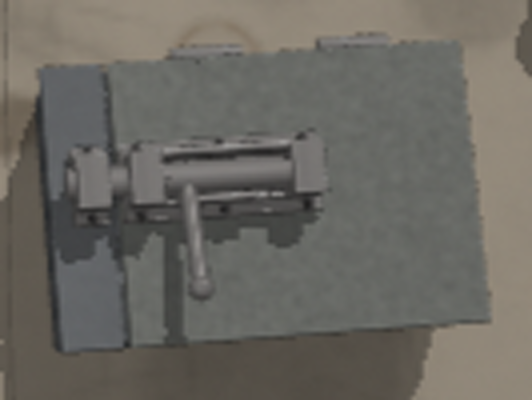

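View pics/s8.png

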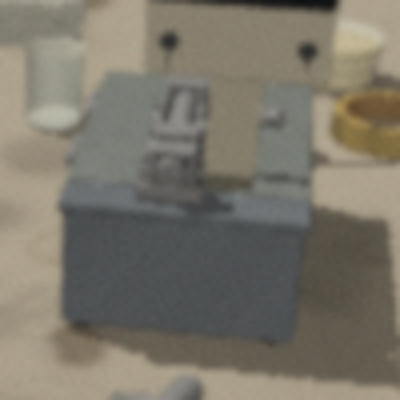

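View pics/t8full.png

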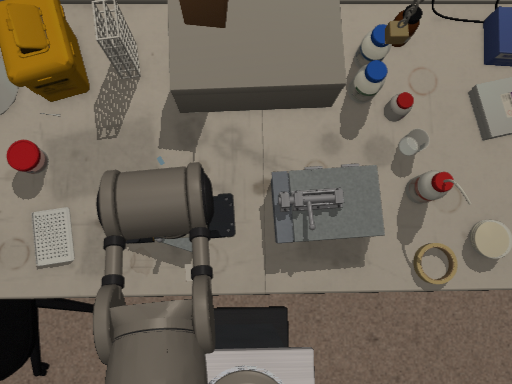

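Run:
```python
from h import *
X,f=tri(np.array([262+(202-1.5)/4,155+(287-1.5)/4]),np.array([240+(274-1.5)/4,130+(118-1.5)/4]))
R=Rr.from_euler('z',.0512).as_matrix()
b=R.T@(X-[478.13,-189.4,0]);print(X,f,b,np.arctan2(b[2]-117,10-b[0])-.262)
```

```text
[ 423.9013303  -146.690166    133.07204075] [-0.01558686 -0.43593237  0.52656845  0.08887951] [-51.9718184   45.42916057 133.07204075] -0.008246177091417173
```

Run:
```python
from plant import *
print(close_job())
```

```text
the job is handed in; nothing more can be done
None
```

I locked the large box and handed the job in at about 11.3 s. I pinched the handle, raised it to about 0.83 rad, slid the bolt across, lowered the handle into the second notch, let go and backed off.

**Last checks:** Triangulating the ball from both views after release put the bolt at about 45 mm (more than 37 needed). The handle was at about -0.01 rad, so fully down, and the top view shows the bolt inside the keeper. The tool force was about 0 N after release.

**What disagreed or went unchecked:**
- **Bolt position:** the gripper readings during the slide gave 48–50 mm, a few mm more than the picture. The pictures, the 4 mm of play and the calibration together could account for this.
- **Grip slip:** the rod slipped a little between the pads, so about 25 N built up as the handle bottomed in the notch. I eased it off before opening.
- **Small box:** I never touched it, but the arm hid it in the last top view, so I have no final picture of its bolt.

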